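Load the reagent carousel and index it to the sampling needle

TASK

The amber reagent bottle standing on the bench is to go into the reagent carousel's only empty cup, the one with the orange collar. Turn the carousel (by the black bar knob on top) until the empty cup clicks into its detent at the open loading window, set the bottle fully down into that slanted cup and let go, then turn the carousel on until this bottle stands clicked into the detent under the sampling needle, the next place anticlockwise seen from above. Leave the two white bottles and the corked flask where they stand, and knock nothing over.

Things in the scene. Friction and masses are not known exactly. Their poses are not given: they have to be found in the camera images.
- fresh_bottle: The loose amber screw-cap bottle with a black cap, the only amber bottle standing upright on the bench: 125 tall, body 54 in diameter up to 70 above its underside, then a shoulder narrowing to the cap, 35 in diameter and 22 tall (a good grip); 0.15 to 0.31 kg. Origin: centre of its underside, z towards its cap.
- bottle_cap (a point): Centre of the top of that bottle's cap, 125 above its origin.
- carousel: Fixed white round base plate of the reagent carousel, 316 in diameter, 12 thick, left of the bench's middle. Origin: on the bench under the rotor's vertical axis; z up; its -x axis points out of the loading window. Rotor: five cups 72 degrees apart; four hold amber bottles fixed in them, tops 160 above the bench.
- load_point (a point): Point on the base where cup_mouth stands when the empty cup is in its detent in the middle of the loading window (orange mark on the plate's lip). A clear cover, skirt of radius 155 and flat roof with its top 183 above the bench, closes off the rotor except for the window: 57 degrees to each side of here, cut open in skirt and roof from the hub outwards.
- needle_point (a point): Point on the base where cup_mouth stands when that cup is in its detent under the sampling needle, 72 degrees anticlockwise (from above) from load_point. The needle hangs through the cover's roof from a grey arm (top 234 above the bench, its inner end 109 from the rotor's axis) on a steel column 174 from the axis, 250 high with its cap.
- rotor (a joint): Turn of the rotor in its base, rad, positive anticlockwise from above. 0 or 6.283: empty cup at the loading window; 1.2566 more: under the needle. Turns on past 6.283 and below 0; 0.03 N m friction, stays where left. A detent every 1.2566 (0 is one): passing its pins takes 0.3 N m; let go within 0.07 of it, the rotor is pulled in. May start between detents, 60 degrees or more off 0.
- pawl (a joint): Sprung brass detent roller at the rotor's rim, 40 degrees clockwise (from above) from the middle of the window; metres outwards: about 0.0006 (under 0.002) when fully home between two pins of the rim, 0 on the plain rim between detents, up to 0.0065 while it climbs over a pin.
- knob_grip (a point): Grip point of the black bar knob that turns the rotor: on its axis, 224 above the bench. The bar is 66 long, 16 thick, with upright flat sides from 200 to 240 above the bench, over a flange 52 wide (192 to 200) and the cover's roof (183). The bar lies along the line from axis to empty cup and turns with the rotor; the orange mark on top points to that cup.
- cup_mouth (a point): Centre of the mouth of the empty cup with the orange collar, 82.5 from the rotor's axis and 79 above the bench: a round pocket of 62 inner and 74 outer diameter (collar), 42 deep. It leans 30 degrees outwards: its axis runs from cup_floor through cup_mouth to cup_top, away from the rotor's axis and up.
- cup_floor (a point): Centre of the inner floor of the empty cup, 42 below its mouth along the leaning axis: where the underside of the bottle comes to rest.
- cup_top (a point): Point on the same leaning axis 125 above cup_floor: where the top centre of the cap of a fully seated bottle lies.
- white_bottle_large: Loose white bottle with blue cap, 64 in diameter, 130 tall; to be left alone. Origin: centre of its underside.
- white_bottle_small: Loose white bottle with blue cap, 60 in diameter, 120 tall; to be left alone. Origin: centre of its underside.
- flask: Loose flat-bottomed flask with cork, 66 in diameter, 149 tall; to be left alone. Origin: centre of its underside. Amber bottle, white bottles and flask stand on the right of the bench, about 90 to 150 between centres. A cream socket box (60 in x, 120 in y, 70 high) is fixed on the bench, its centre at x 0.42, y -0.10.
There are look-alikes about, which are no part of the job. Leave any green look-alike of the fresh_bottle alone.

How it is judged (in metres and radians):
On the way, in this order (a step that is already met when the one before it is completed fails the run):
1. the empty cup with the orange collar is clicked into its detent at the loading window, still empty (horizontal distance between cup_mouth and load_point below 0.006 m and value of joint pawl below 0.002 m and velocity of joint rotor between -0.05 and 0.05 rad/s and distance between fresh_bottle and cup_floor above 0.1 m), for 0.2 s.
2. the amber bottle is fully down in that cup at the loading window and let go (horizontal distance between cup_mouth and load_point below 0.006 m and value of joint pawl below 0.002 m and velocity of joint rotor between -0.05 and 0.05 rad/s and distance between fresh_bottle and cup_floor below 0.012 m and distance between bottle_cap and cup_top below 0.03 m and linear speed of fresh_bottle below 0.05 m/s and contact force between the fingers and fresh_bottle below 0.1 N), for 0.2 s.
At the end, for the whole second after the job is handed in: The orange-collared cup is clicked into its detent under the needle (within 6 mm, roller home) and the amber bottle sits fully down in it (underside within 12 mm of the cup floor's centre, cap within 30 mm of its place), all at rest. White bottles and flask upright, within 30 mm of their starts (horizontal distance between cup_mouth and needle_point below 0.006 m and value of joint pawl below 0.002 m and velocity of joint rotor between -0.05 and 0.05 rad/s and distance between fresh_bottle and cup_floor below 0.012 m and distance between bottle_cap and cup_top below 0.03 m and linear speed of fresh_bottle below 0.05 m/s); the robot touches nothing.
It fails at once if the large white bottle was pushed more than 30 mm or fell (distance of white_bottle_large from where it was at the start of the episode above 0.03 m or angle between white_bottle_large's own z axis and vertical above 0.5 rad).
It fails at once if the small white bottle was pushed more than 30 mm or fell (distance of white_bottle_small from where it was at the start of the episode above 0.03 m or angle between white_bottle_small's own z axis and vertical above 0.5 rad).
It fails at once if the corked flask was pushed more than 30 mm or fell (distance of flask from where it was at the start of the episode above 0.03 m or angle between flask's own z axis and vertical above 0.5 rad).
It fails at once if the amber bottle fell over (angle between fresh_bottle's own z axis and vertical above 1.2 rad).
It also fails if it takes over 67 s, if anything falls off the work surface, if the arm or the gripper's body presses on something with over 40 N, if the wrist force passes 120 N, or if a joint passes its speed limit or range.

ROBOT

A 7-joint arm with a two-finger parallel gripper is mounted at the origin on a cart in front of the work surface, level with it; the furniture and walls round the work are solid. World frame = base frame: x ahead of the robot, y to its left, z up, the work surface at z = 0. Lengths are in mm, angles in rad, forces in N, time in s.
With the tool pointing down it reaches from about 400 to 850 mm from the base axis. Payload 10.4 kg.
Tool frame: the origin (TCP) lies between the finger pads; the fingertips stand 17 mm ahead of it and the grasp point (between the pads) lies 2 mm behind it; y points along the fingers, x is the direction in which the jaws open and shut, and the axes are right-handed (so a half turn about y gives the same grasp; the last joint's range is limited). The gripper opens to 85 mm and grips with 20 to 120 N. Pads are 22 mm wide; open, the fingers measure 114 mm over their backs; the gripper's body (76 mm by 85 mm) begins 54 mm behind the grasp point. The pads swing forward as they close: fully open they stand 13 mm farther back than shut.
Start: joints at [1.299, 0.332, -0.065, 1.46, 0.022, 1.35, -0.088], TCP at [153.921, -605.77, 248.338] pointing down, gripper open.
Joint ranges: [-2.6, 2.6], [-0.5, 2.12], [-1.47, 1.34], [0.16, 2.42], [-1.27, 4.41], [0.06, 2.06], [-2.6, 2.6]. Speed limits (rad/s): [2.22, 2.22, 2.79, 2.79, 3.14, 3.14, 3.14].

INTERFACE

Orientations are given as a unit quaternion [w, x, y, z].
In Python, from station import env gives the robot as it stands. The module is installed in compiled form; this text tells all that it offers.
- The arm moves only by the tool arm_command, never from a script. Its argument "motion" is a list of rows, each a list of 3 entries, a list of its own where there are three numbers: the closure, from -1 (fully open) to 1 (shut), then the shift along the world's x, y, z in mm, then the turn, a rotation vector about the world's x, y, z in degrees. A call has 1 to 20 rows; each row is the pose to reach, as a shift and turn from the pose measured when the call began; what a row does not reach only later rows make up. A row lasts 1/8 s, in which the tool goes at most 62.5 mm and 10.7 degrees, less where a joint would pass 70% of its speed; a pose out of reach is approached as far as the arm can. A call with a gripper value outside its range is refused whole. The fingers move at their own pace and stop on an object; "newtons" is the grip in N (left out, the last holds). Time passes only in rows, so rows that repeat a pose let the fingers close. It gives the time, the measured TCP pose, the force and the opening at its end, in the units of the state.
- env.sense(): the state, without advancing time (a new reading comes with each control period).
- env.get_image(name): name is "scene" or "top"; returns the picture (420x560x3 uint8, blue, green, red); there is no depth.
- env.camera_model(name): a dict with "fx", "fy", "cx", "cy" (pixels), "R" (3x3) and "t" (3): a world point X has camera coordinates R X + t. Camera axes: x right, y down, z forward; pixel columns grow to the right and rows downward; lengths in mm; the calibration is good to about 2 mm. A picture is of the moment at which its call begins. camera_model takes no time and is no camera call.
- env.job_done(): hands the job in, once; it reports no verdict.
The state is a dict: "time": time; "joint_pos": joint angles; "qd": joint speeds; "tau": joint torques, N m; "ee_pos": TCP position; "ee_rot": TCP orientation; "wrist_force": force on the tool from outside, world axes, zero at the start; "moment": the same for the moment, N m; "finger_gap": finger opening in mm.
Only numpy, scipy, OpenCV 4.12 (cv2) and the standard library are available. Lean on these libraries where they do the work, as an engineer would, in place of code of your own. Each camera call takes 0.05 s, during which the arm holds its last target.

## Working session

There is one attempt and no reset: what is moved stays moved. The work goes in short steps, Python scripts to look and compute and a tool call to move; the robot and the scene stay as the last step left them, time stands still between calls to the robot, and variables do not carry over. Pictures are saved under pics/ and viewed, and the job is handed in when it is done.

Besides the shell and the picture viewer there is one more tool, called after "Emit:" by a JSON object that holds its "fn" and its "kwargs". arm_command: Moves the arm, as the interface text tells. Its arguments: {"type":"object","properties":{"motion":{"type":"array"},"newtons":{"type":"number"}},"required":["motion"]}

```bash
mkdir -p pics; ls
python3 - <<'E'
from station import env
import cv2,numpy as np
for n in("scene","top"):
    cv2.imwrite(f"pics/{n}0.png",env.get_image(n)); m=env.camera_model(n); print(n,m)
print(env.sense())
E
```

```text
pics
scene {'fx': 544.8648546429073, 'fy': 544.8648546429073, 'cx': 273.10328088677255, 'cy': 197.73745489217313, 'R': array([[-0.75060841, -0.66034107,  0.02316642],
       [-0.42308662,  0.45339982, -0.78449112],
       [ 0.50752805, -0.59864704, -0.61970719]]), 't': array([ 259.623791  ,  378.88234667, 1455.1864333 ])}
top {'fx': 469.58997629128976, 'fy': 469.58997629128976, 'cx': 279.664478639687, 'cy': 208.4705558936731, 'R': array([[-0.05853221, -0.99827484,  0.0046186 ],
       [-0.972641  ,  0.05598607, -0.22546627],
       [ 0.22481873, -0.01768928, -0.97424003]]), 't': array([-107.63157979,  516.32222016, 1362.33247651])}
{'time': 0.1, 'joint_pos': array([ 1.29941864,  0.33281643, -0.06471596,  1.46084011,  0.02161038,
        1.34985961, -0.08848863]), 'qd': array([-1.42753849e-03, -3.40254831e-03, -3.11963392e-05, -2.16271018e-03,
        2.78770509e-04,  1.13817472e-03,  3.23699723e-04]), 'tau': array([ 1.22995240e-03, -6.26747704e+01,  4.93451895e-02, -3.92428029e+01,
        1.63923955e-02,  7.09901753e-03,  3.69206191e-05]), 'ee_pos': array([ 153.82019047, -605.47222741,  247.59888555]), 'ee_rot': array([ 0.55843122, -0.55793123,  0.4344441 , -0.43373453]), 'wrist_force': array([-0.51677543,  0.51262129, -0.19919661]), 'moment': array([ 0.00547279, -0.09243363,  0.01822338]), 'finger_gap': 85.3570459961076}
```

View pics/scene0.png

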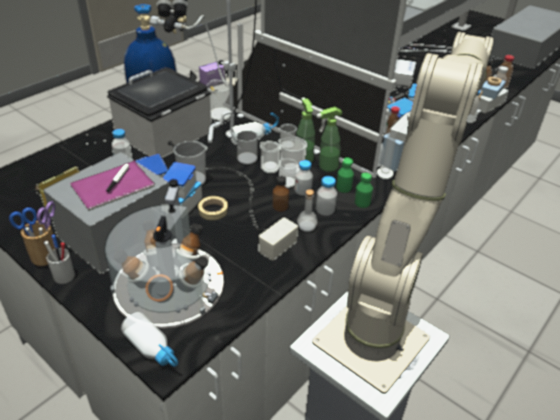

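View pics/top0.png

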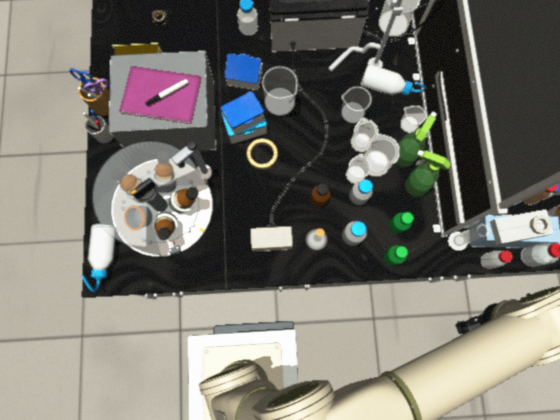

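```bash
cat > h.py <<'E'
import numpy as np,cv2
from station import env
M={n:env.camera_model(n) for n in("scene","top")}
def ray(n,u,v):
    m=M[n]; d=m["R"].T@np.array([(u-m["cx"])/m["fx"],(v-m["cy"])/m["fy"],1]); return -m["R"].T@m["t"],d
def plane(n,u,v,z):
    c,d=ray(n,u,v); return c+d*(z-c[2])/d[2]
def two(a,b):
    c1,d1=ray("scene",*a);c2,d2=ray("top",*b)
    s=np.linalg.lstsq(np.c_[d1,-d2],c2-c1,rcond=None)[0]
    p,q=c1+s[0]*d1,c2+s[1]*d2; return (p+q)/2,np.linalg.norm(p-q)
def proj(n,X):
    m=M[n];p=m["R"]@np.array(X,float)+m["t"];return np.array([m["fx"]*p[0]/p[2]+m["cx"],m["fy"]*p[1]/p[2]+m["cy"]])
E
python3 - <<'E'
import cv2
a=cv2.imread("pics/top0.png");b=cv2.imread("pics/scene0.png")
cv2.imwrite("pics/c_top.png",cv2.resize(a[130:270,80:230],None,fx=4,fy=4,interpolation=cv2.INTER_CUBIC))
cv2.imwrite("pics/c_sc.png",cv2.resize(b[195:335,90:240],None,fx=4,fy=4,interpolation=cv2.INTER_CUBIC))
x=cv2.resize(a[160:280,240:440],None,fx=4,fy=4,interpolation=cv2.INTER_CUBIC)
cv2.imwrite("pics/c_tr.png",x)
E
```

```text
(no output)
```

View pics/c_top.png

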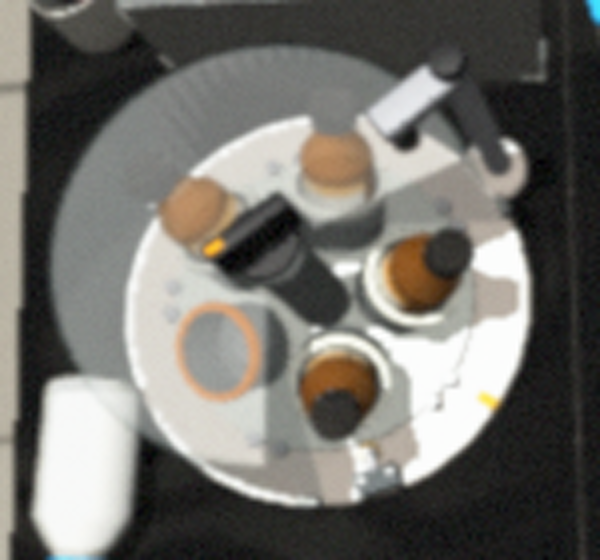

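View pics/c_sc.png

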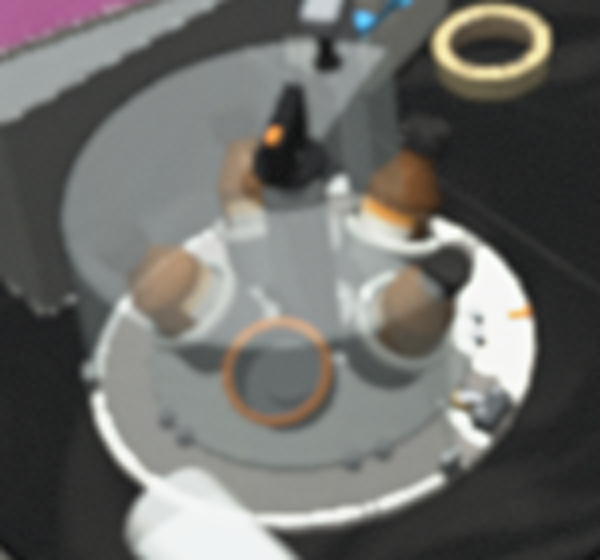

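View pics/c_tr.png

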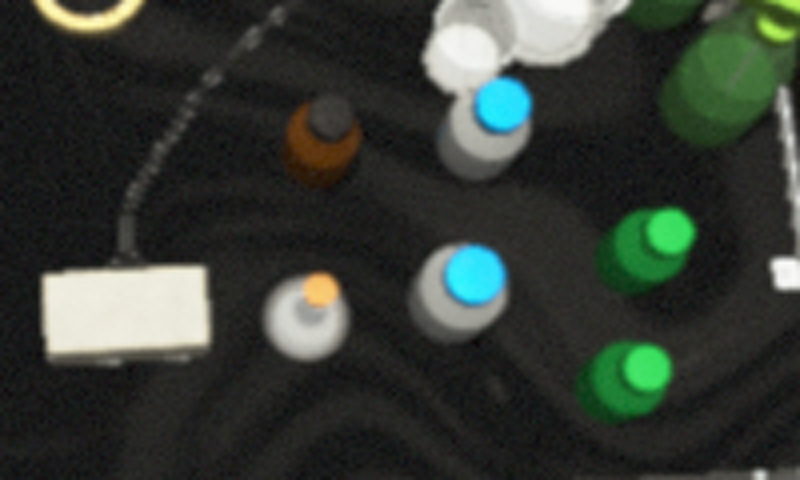

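Run:
```python
from h import *
a=cv2.imread("pics/top0.png");b=cv2.imread("pics/scene0.png")
# fresh bottle cap
print("cap",plane("top",322.5,188.8,125))
# masks orange in both
for n,im,roi in(("top",a,(80,130,150,140)),("scene",b,(90,195,150,140))):
    x,y,w,h=roi; hsv=cv2.cvtColor(im[y:y+h,x:x+w],cv2.COLOR_BGR2HSV)
    m=cv2.inRange(hsv,(3,60,120),(30,255,255))
    k,l,s,c=cv2.connectedComponentsWithStats(m)
    for i in range(1,k):
        if s[i,4]>5:print(n,s[i],c[i]+[x,y],np.median(hsv[l==i],axis=0))
# base plate ellipse: white fit, top points estimates crop: left 127,310; right 530,280 ; bottom 330,507
print(proj("top",[0,0,0]))
x=cv2.resize(b[165:245,230:400],None,fx=4.5,fy=4.5,interpolation=cv2.INTER_CUBIC);cv2.imwrite("pics/c_scr.png",x)
```

```text
cap [ 545.57144825 -264.22029798  125.        ]
top [ 75  33  18  16 228] [163.63157895 170.68421053] [ 14. 105. 170.]
top [ 40  45  19  20 266] [129.32706767 183.46616541] [ 15. 106. 172.]
top [ 96  58  11  19 125] [180.592 196.72 ] [ 15. 184. 141.]
top [ 44  76  21  24 153] [135.18300654 217.1372549 ] [ 13.  87. 210.]
top [ 75  88  16  13 113] [161.75221239 222.60176991] [ 14. 181. 140.]
top [120  98   6   5  16] [202.125  229.8125] [ 25.5 128.  251. ]
scene [108   1  30  20 296] [212.41891892 205.40878378] [ 23.  77. 200.]
scene [66 31  5  5 21] [157.80952381 228.04761905] [ 14. 151. 181.]
scene [56 35  9 16 92] [149.69565217 237.59782609] [ 15.   74.  151.5]
scene [ 90  40  14  18 147] [187.38095238 243.2585034 ] [ 15. 119. 134.]
scene [ 35  62  16  15 176] [131.75       264.04545455] [ 15.   75.  160.5]
scene [96 67 11 13 90] [190.8        268.32222222] [ 16.  74. 155.]
scene [127  76   6   4  16] [220.   272.75] [ 18.   96.5 239.5]
scene [ 55  79  28  28 184] [159.22826087 287.9673913 ] [ 13.   94.5 143. ]
[242.56434936 386.44454044]
```

View pics/c_scr.png

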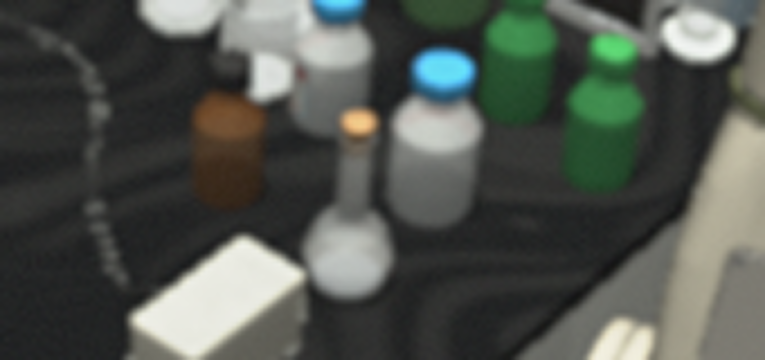

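Run:
```python
from h import *
a=cv2.imread("pics/top0.png");b=cv2.imread("pics/scene0.png")
print("cap2",two((281.5,178.5),(322.5,188.8)), two((281.5,176),(322.5,188.8)))
print("mouth2",two((159.3,288),(134.6,217.5)),plane("top",134.6,217.5,79),plane("scene",159.3,288,79))
print("mark2",two((220,272.7),(202.1,229.8)),plane("top",202.1,229.8,12),plane("scene",220,272.7,12))
# rim points, crop coords
from scipy.optimize import least_squares
def fit(n,pts,ox,oy):
    P=np.array([plane(n,u/4+ox,v/4+oy,12)[:2] for u,v in pts])
    r=least_squares(lambda c:np.hypot(*(P-c[:2]).T)-158,P.mean(0));print(n,r.x,r.fun.round(1)); 
    r=least_squares(lambda c:np.hypot(*(P-c[:2]).T)-c[2],[*P.mean(0),158]);print(n,r.x)
fit("top",[(127,310),(140,380),(170,438),(220,482),(275,503),(335,506),(420,480),(490,420),(525,350),(532,290),(522,235)],80,130)
fit("scene",[(92,400),(105,440),(140,480),(200,512),(270,526),(340,522),(420,502),(480,465),(520,410),(536,345),(525,290)],90,195)
```

```text
cap2 (array([ 547.02972575, -265.65850086,  116.58646494]), np.float64(1.848420260608962)) (array([ 544.61532556, -263.73621336,  128.82269519]), np.float64(0.17177133042524448))
mouth2 (array([503.33409068, 296.55455489,  68.61289648]), np.float64(2.2774458153921007)) [501.92769823 294.18565911  79.        ] [493.96958832 301.44961979  79.        ]
mark2 (array([465.90844334, 105.27754105,   8.26387881]), np.float64(2.4762992526915166)) [466.24990309 105.41307404  12.        ] [462.01701701 107.22488055  12.        ]
top [548.3257219  227.21601678] [ 0.6 -2.1 -0.3  1.   1.   0.2 -0.5 -0.7 -0.4 -0.2  0.6]
top [548.12941791 227.18180484 157.83422229]
scene [538.77596532 235.0689818 ] [ 2.3  1.7 -0.1 -1.6 -1.8 -2.   2.3  3.4 -0.1 -1.3  0.9]
scene [539.86314917 234.42608651 159.0251203 ]
```

```bash
cat > ov.py <<'E'
from h import *
def overlay(n,im,roi,ax,cupang,loadang,out):
    x,y,w,h=roi;k=5
    c=cv2.resize(im[y:y+h,x:x+w],None,fx=k,fy=k,interpolation=cv2.INTER_CUBIC)
    def P(X):
        u=proj(n,X); return tuple(int(round(q)) for q in ((u-[x,y]+.5)*k-.5))
    def poly(pts,col): cv2.polylines(c,[np.array([P(p) for p in pts])],False,col,1,cv2.LINE_AA)
    A=np.array([*ax,0.]);t=np.linspace(0,2*np.pi,60)
    for z in(0,12): poly([A+[158*np.cos(s),158*np.sin(s),z] for s in t],(0,255,0))
    r=np.radians(cupang);e=np.array([np.cos(r),np.sin(r),0]);f=np.array([-e[1],e[0],0])
    poly([A+e*a+f*b+[0,0,240] for a,b in((33,8),(33,-8),(-33,-8),(-33,8),(33,8))],(255,0,255))
    ca=e*.5+np.array([0,0,.866]);cb=e*.866-np.array([0,0,.5])
    mo=A+82.5*e+[0,0,79]
    poly([mo+37*(np.cos(s)*cb+np.sin(s)*f) for s in t],(255,255,0))
    l=np.radians(loadang); poly([A+[rr*np.cos(l),rr*np.sin(l),12] for rr in(140,158)],(255,0,0))
    l+=np.radians(72); poly([A+[174*np.cos(l),174*np.sin(l),z] for z in(0,250)],(0,0,255))
    cv2.imwrite(out,c)
if __name__=="__main__":
    a=cv2.imread("pics/top0.png");b=cv2.imread("pics/scene0.png")
    overlay("top",a,(85,130,145,118),(548,227),124.7,-124,"pics/o_top.png")
    overlay("scene",b,(92,205,140,118),(548,227),124.7,-124,"pics/o_sc.png")
E
python3 ov.py
```

```text
(no output)
```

View pics/o_top.png

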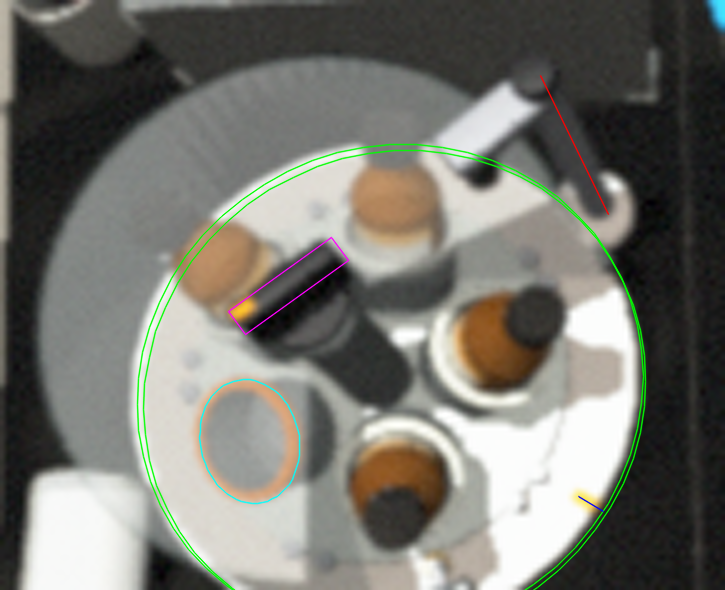

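View pics/o_sc.png

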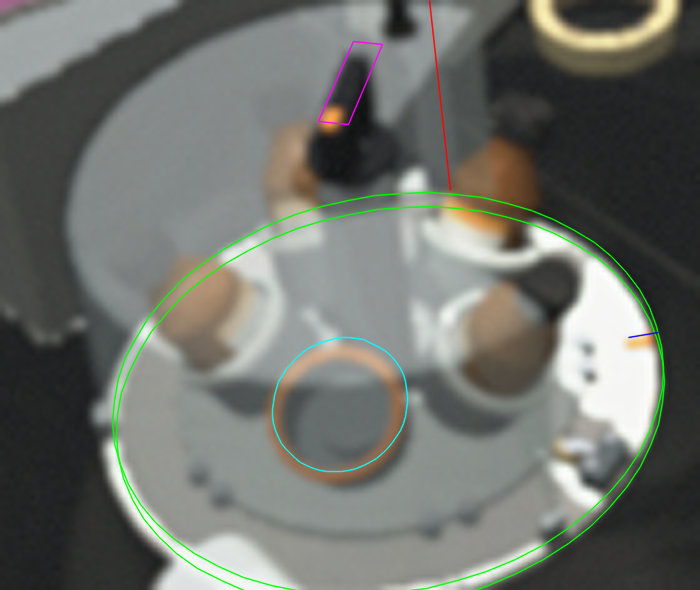

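Run:
```python
from h import *
from scipy.spatial.transform import Rotation as Ro
s=env.sense();w,x,y,z=s["ee_rot"];R=Ro.from_quat([x,y,z,w]).as_matrix();print(R.round(3))
a=cv2.imread("pics/top0.png")
c=a[165:205,120:160].astype(float);c=np.clip(c*2,0,255).astype(np.uint8)
cv2.imwrite("pics/knob.png",cv2.resize(c,None,fx=14,fy=14,interpolation=cv2.INTER_CUBIC))
for z,(u,v) in {"wl":(358.5,228.7),"ws":(365.5,186),"fl":(320,232.5)}.items():
    print(z,u,v,plane("top",u,v,{"wl":130,"ws":120,"fl":149}[z]))
```

```text
[[ 0.246 -0.     0.969]
 [-0.969  0.001  0.246]
 [-0.001 -1.    -0.   ]]
wl 358.5 228.7 [ 420.97902574 -356.68371987  130.        ]
ws 365.5 186 [ 548.18155062 -391.27968839  120.        ]
fl 320 232.5 [ 413.08656692 -244.44155325  149.        ]
```

View pics/knob.png

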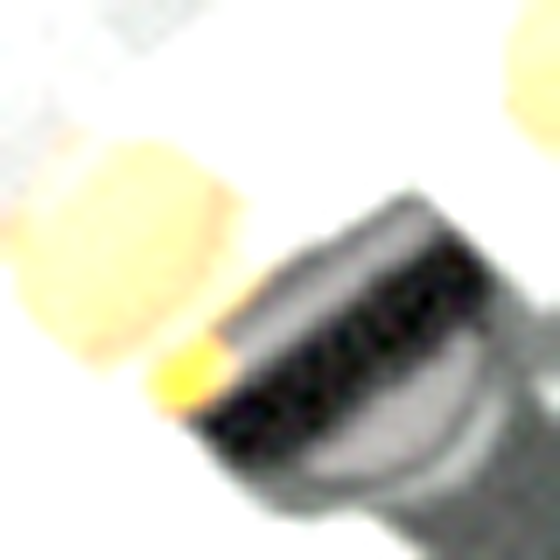

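Run:
```python
from h import *
f=lambda u,v:plane("top",(u+.5)/14-.5+120,(v+.5)/14-.5+165,240)
p,q=f(167,397),f(425,207);print(p,q,(p+q)/2,np.linalg.norm(p-q),np.degrees(np.arctan2(*(p-q)[1::-1])))
# tray: knob via scene: orange at (157.8,228.05)
print(two((157.8,228.05),((190+.5)/14-.5+120,(375+.5)/14-.5+165)))
```

```text
[532.32134077 255.25688103 240.        ] [567.03483152 206.72849309 240.        ] [549.67808615 230.99268706 240.        ] 59.66599430155156 125.57702677165722
(array([536.34934097, 251.12445448, 237.81598533]), np.float64(1.551385006875597))
```

Emit:
{"fn": "arm_command", "kwargs": {"motion": [[-1,[30,20,40],[0,0,6]],[-1,[70,50,70],[0,0,12]],[-1,[110,90,90],[0,0,18]],[-1,[150,130,100],[0,0,25]],[-1,[190,180,100],[0,0,32]],[-1,[220,230,100],[0,0,39]],[-1,[250,280,100],[0,0,46]],[-1,[275,335,100],[0,0,53]],[-1,[300,390,100],[0,0,60]],[-1,[320,445,100],[0,0,67]],[-1,[340,500,100],[0,0,74]],[-1,[355,555,100],[0,0,81]],[-1,[370,610,100],[0,0,88]],[-1,[380,665,100],[0,0,95]],[-1,[390,720,100],[0,0,102]],[-1,[394,775,100],[0,0,107]],[-1,[395,815,100],[0,0,111]],[-1,[395,834,100],[0,0,111]],[-1,[395,834,100],[0,0,111]]], "newtons": 40}}

```text
time: 2.48
ee_pos: [548.2, 230.0, 347.1]
ee_rot: [0.674, -0.673, -0.214, 0.216]
wrist_force: [1.0, -0.7, 0.5]
finger_gap: 85.7
```

```bash
cat > st.py <<'E'
from h import *
from scipy.spatial.transform import Rotation as Ro
def st():
    s=env.sense();w,x,y,z=s["ee_rot"];R=Ro.from_quat([x,y,z,w]).as_matrix()
    print("t",s["time"],"pos",s["ee_pos"].round(1),"xyaw",np.degrees(np.arctan2(R[1,0],R[0,0])).round(2),"app",R[:,1].round(3),"F",s["wrist_force"].round(1),"M",s["moment"].round(2),"gap",round(s["finger_gap"],1));print("q",s["joint_pos"].round(2));return s,R
if __name__=="__main__":st()
E
python3 st.py
python3 - <<'E'
from h import *
for n in("scene","top"): cv2.imwrite(f"pics/{n}1.png",env.get_image(n))
a=cv2.imread("pics/top1.png")[100:260,60:260];cv2.imwrite("pics/c1.png",cv2.resize(a,None,fx=3.7,fy=3.7))
E
```

```text
t 2.475 pos [548.2 230.  347.1] xyaw 35.42 app [-0.002 -0.    -1.   ] F [ 1.  -0.7  0.5] M [ 0.01 -0.06  0.02] gap 85.7
q [ 0.2   0.35 -0.89  1.34  0.27  1.57 -0.04]
```

View pics/c1.png

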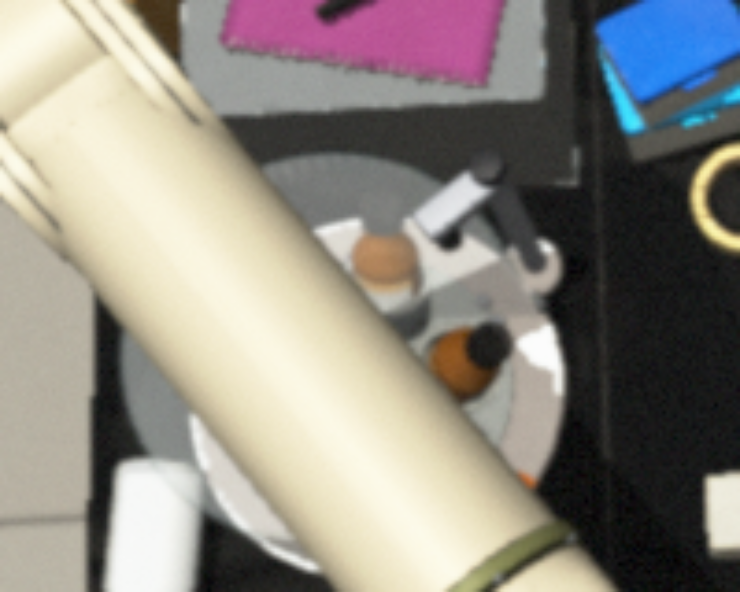

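View pics/scene1.png

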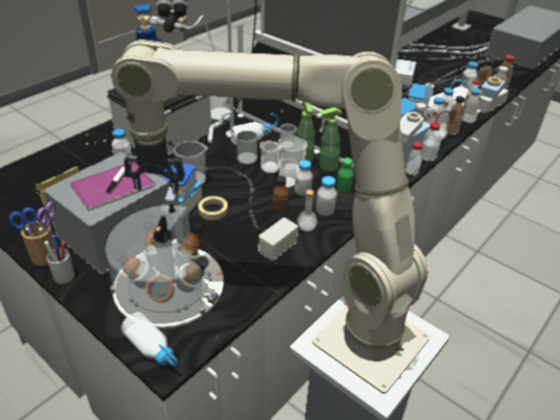

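Emit:
{"fn": "arm_command", "kwargs": {"motion": [[-1,[1,-1,-40],[0,0,0]],[-1,[1,-1,-80],[0,0,0]],[-1,[1,-1,-110],[0,0,0]],[-1,[1,-1,-123],[0,0,0]],[-1,[1,-1,-123],[0,0,0]],[1,[1,-1,-123],[0,0,0]],[1,[1,-1,-123],[0,0,0]],[1,[1,-1,-123],[0,0,0]],[1,[1,-1,-123],[0,0,0]],[1,[1,-1,-123],[0,0,0]],[1,[1,-1,-123],[0,0,0]]], "newtons": 40}}

```text
time: 3.95
ee_pos: [551.9, 227.8, 225.1]
ee_rot: [0.674, -0.674, -0.215, 0.213]
wrist_force: [11.2, 6.8, -4.2]
finger_gap: 15.5
```

```bash
python3 st.py
```

```text
t 3.95 pos [551.9 227.8 225.1] xyaw 35.21 app [ 0.003  0.002 -1.   ] F [11.2  6.8 -4.2] M [ 1.16 -2.05  0.  ] gap 15.5
q [ 0.21  0.41 -0.87  1.54  0.32  1.34 -0.08]
```

Emit:
{"fn": "arm_command", "kwargs": {"motion": [[1,[-1,1,0],[0,0,6]],[1,[-1.5,2,0],[0,0,13]],[1,[-1.5,2,0],[0,0,20]],[1,[-1.5,2,0],[0,0,27]],[1,[-1.5,2,0],[0,0,34]],[1,[-1.5,2,0],[0,0,41]],[1,[-1.5,2,0],[0,0,48]],[1,[-1.5,2,0],[0,0,54]],[1,[-1.5,2,0],[0,0,60]]], "newtons": 50}}

```text
time: 5.08
ee_pos: [554.5, 233.7, 225.3]
ee_rot: [-0.476, 0.475, 0.529, -0.517]
wrist_force: [32.5, 28.3, -26.2]
finger_gap: 15.3
```

```bash
python3 st.py
```

```text
t 5.075 pos [554.5 233.7 225.3] xyaw 95.46 app [ 0.01   0.014 -1.   ] F [ 32.5  28.3 -26.2] M [ 4.48 -6.36 -0.29] gap 15.3
q [ 0.33  0.49 -1.06  1.53  0.43  1.36  0.9 ]
```

Emit:
{"fn": "arm_command", "kwargs": {"motion": [[1,[0,0,0],[0,0,0]],[1,[0,0,0],[0,0,0]]]}}

```text
time: 5.32
ee_pos: [554.7, 233.9, 225.2]
ee_rot: [-0.476, 0.475, 0.529, -0.517]
wrist_force: [5.2, 4.0, -3.5]
finger_gap: 15.5
```

```bash
python3 st.py;  python3 - <<'E'
from h import *
for n in("scene","top"): cv2.imwrite(f"pics/{n}2.png",env.get_image(n))
a=cv2.imread("pics/scene2.png")[190:330,80:240];cv2.imwrite("pics/c2.png",cv2.resize(a,None,fx=4,fy=4))
E
```

```text
t 5.325 pos [554.7 233.9 225.2] xyaw 95.46 app [ 0.01   0.014 -1.   ] F [ 5.2  4.  -3.5] M [-0.35 -0.56  0.04] gap 15.5
q [ 0.33  0.49 -1.06  1.53  0.43  1.36  0.9 ]
```

View pics/c2.png

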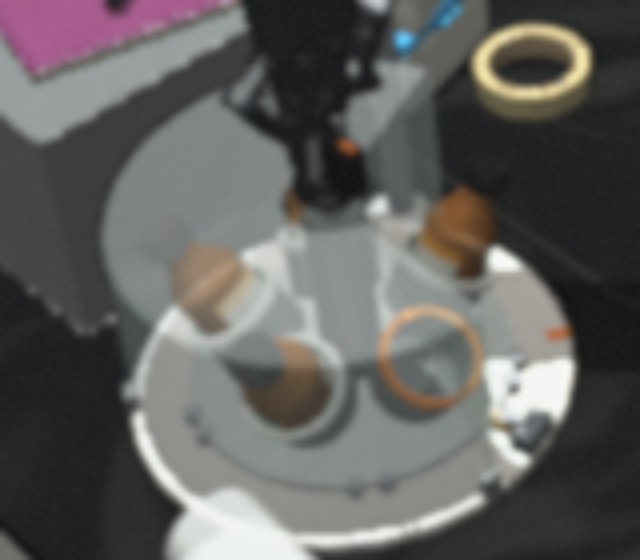

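Emit:
{"fn": "arm_command", "kwargs": {"motion": [[1,[-0.2,0.7,0],[0,0,7]],[1,[-0.5,1.4,0],[0,0,14]],[1,[-0.8,2,0],[0,0,21]],[1,[-1.3,2.5,0],[0,0,28]],[1,[-1.9,3,0],[0,0,35]],[1,[-2.4,3.4,0],[0,0,42]],[1,[-2.8,3.7,0],[0,0,47]],[1,[-3.1,3.9,0],[0,0,50.5]],[1,[-3.1,3.9,0],[0,0,50.5]]]}}

```text
time: 6.55
ee_pos: [551.9, 238.6, 225.2]
ee_rot: [-0.21, 0.204, 0.682, -0.67]
wrist_force: [3.9, 7.0, -6.0]
finger_gap: 15.2
```

```bash
python3 st.py;  python3 - <<'E'
from h import *
for n in("scene","top"): cv2.imwrite(f"pics/{n}3.png",env.get_image(n))
a=cv2.imread("pics/scene3.png")[190:330,80:240];cv2.imwrite("pics/c3.png",cv2.resize(a,None,fx=4,fy=4))
a=cv2.imread("pics/top3.png")[120:270,80:240];cv2.imwrite("pics/c3t.png",cv2.resize(a,None,fx=4,fy=4))
E
```

```text
t 6.55 pos [551.9 238.6 225.2] xyaw 146.02 app [-0.003  0.019 -1.   ] F [ 3.9  7.  -6. ] M [ 0.41 -1.51 -0.06] gap 15.2
q [ 0.41  0.59 -1.23  1.52  0.54  1.42  1.7 ]
```

View pics/c3.png

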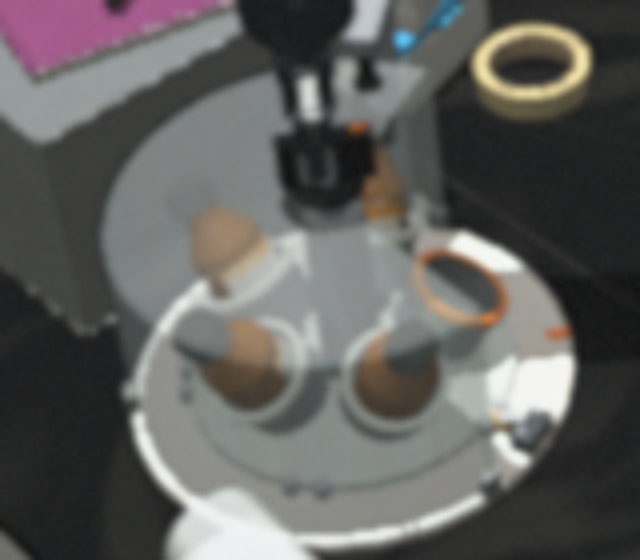

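View pics/c3t.png

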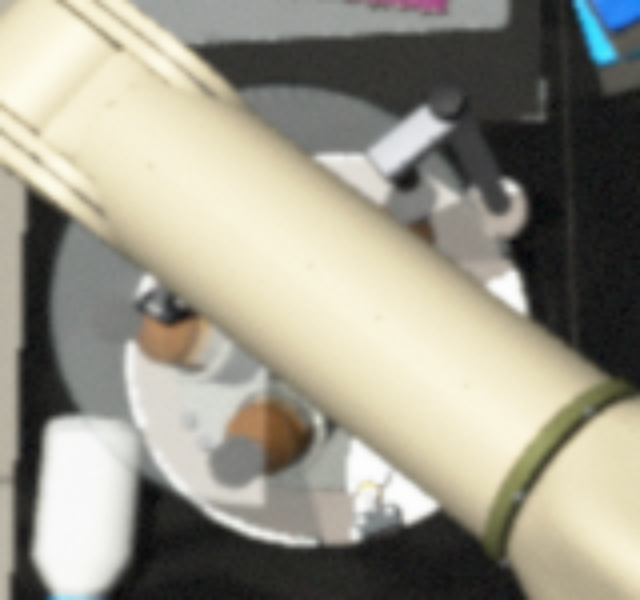

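Emit:
{"fn": "arm_command", "kwargs": {"motion": [[-1,[0,0,0],[0,0,0]],[-1,[0,0,0],[0,0,0]],[-1,[0,0,0],[0,0,0]],[-1,[0,0,0],[0,0,0]],[-1,[-1,-2,30],[0,0,0]],[-1,[-2,-4,80],[0,0,0]],[-1,[-8,-20,110],[0,0,-8]],[-1,[-20,-60,120],[0,0,-18]],[-1,[-30,-115,120],[0,0,-28]],[-1,[-40,-170,120],[0,0,-38]],[-1,[-45,-225,120],[0,0,-48]],[-1,[-45,-280,120],[0,0,-58]],[-1,[-40,-340,120],[0,0,-68]],[-1,[-30,-400,120],[0,0,-78]],[-1,[-20,-440,120],[0,0,-88]],[-1,[-15,-470,100],[0,0,-98]],[-1,[-8,-490,60],[0,0,-106]],[-1,[-6,-500,20],[0,0,-116]],[-1,[-6,-502,20],[0,0,-126]],[-1,[-6,-502,20],[0,0,-136]]]}}

```text
time: 9.15
ee_pos: [545.6, -263.5, 244.5]
ee_rot: [-0.7, 0.709, 0.064, -0.055]
wrist_force: [0.3, -0.0, 0.0]
finger_gap: 85.2
```

```bash
python3 st.py;  python3 - <<'E'
from h import *
for n in("scene","top"): cv2.imwrite(f"pics/{n}4.png",env.get_image(n))
a=cv2.imread("pics/scene4.png")[150:330,80:340];cv2.imwrite("pics/c4.png",cv2.resize(a,None,fx=3,fy=3))
a=cv2.imread("pics/top4.png")[120:270,80:440];cv2.imwrite("pics/c4t.png",cv2.resize(a,None,fx=2.2,fy=2.2))
E
```

```text
t 9.15 pos [ 545.6 -263.5  244.5] xyaw 9.63 app [ 0.014 -0.011 -1.   ] F [ 0.3 -0.   0. ] M [-0.   -0.01  0.01] gap 85.2
q [ 1.01  0.39 -0.82  1.5   0.3   1.36  0.34]
```

View pics/c4.png

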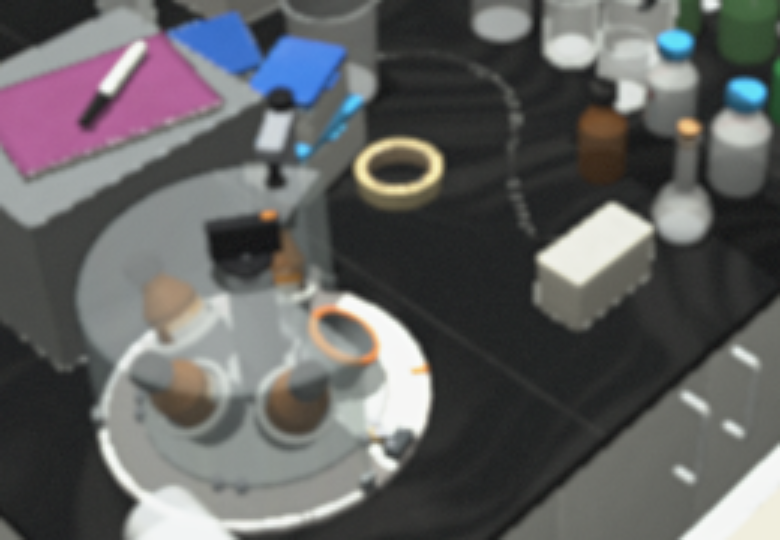

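View pics/c4t.png

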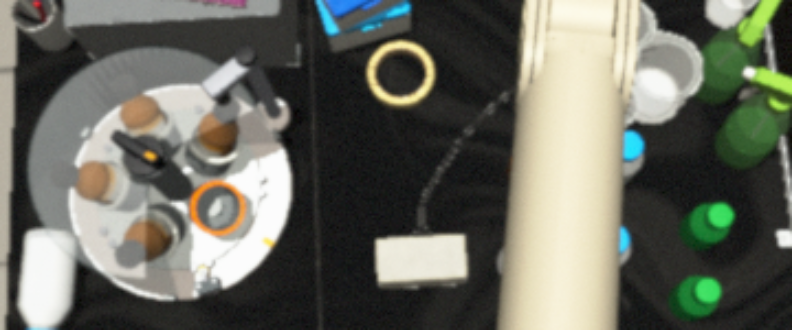

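Run:
```python
from h import *
a=cv2.imread("pics/top4.png")
hsv=cv2.cvtColor(a,cv2.COLOR_BGR2HSV);m=cv2.inRange(hsv,(3,120,150),(22,255,255));m[:, :160]=0;m[:,230:]=0;m[:195]=0;m[:,198:]=0;m[240:]=0
ys,xs=np.nonzero(m);p=np.c_[xs,ys].astype(np.float32)
e=cv2.fitEllipse(cv2.convexHull(p));print(e,len(p))
mo=plane("top",*e[0],79);print("mouth",mo)
C=np.array([548.2,227.2]);print("rel vision centre",np.hypot(*(mo[:2]-C)),np.degrees(np.arctan2(*(mo[:2]-C)[::-1])))
mk=np.array([466.2,105.4]);print("mark",np.degrees(np.arctan2(*(mk-C)[::-1])), np.hypot(*(mk-C)))
c=a[170:250,135:215];cv2.imwrite("pics/c5.png",cv2.resize(c,None,fx=7,fy=7,interpolation=cv2.INTER_CUBIC))
```

```text
((178.34780883789062, 214.0539093017578), (24.08833885192871, 25.549297332763672), 108.78185272216797) 193
mouth [504.94542892 164.65144737  79.        ]
rel vision centre 76.04787542131808 -124.66525060694062
mark -123.9498123858355 146.83065075112896
```

View pics/c5.png

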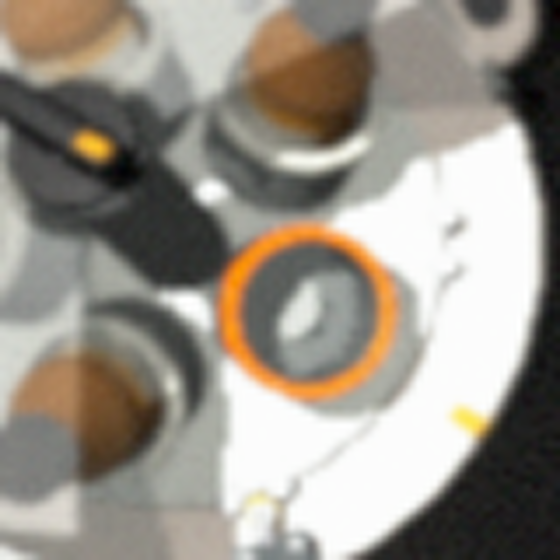

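View pics/scene4.png

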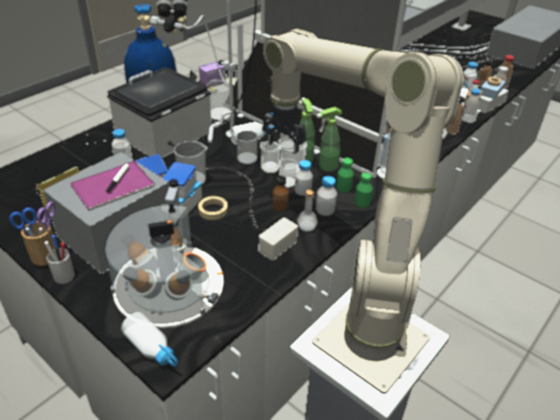

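Run:
```python
from h import *
def ell(n,im,roi,lo,hi):
    x,y,w,h=roi;hsv=cv2.cvtColor(im,cv2.COLOR_BGR2HSV)[y:y+h,x:x+w];m=cv2.inRange(hsv,lo,hi)
    ys,xs=np.nonzero(m);p=np.c_[xs+x,ys+y].astype(np.float32)
    e=cv2.fitEllipse(cv2.convexHull(p));print(n,len(p),np.round(e[0],1),np.round(e[1],1));return e[0]
b=cv2.imread("pics/scene4.png");a=cv2.imread("pics/top4.png")
s=ell("scene",b,(180,249,30,28),(3,90,110),(22,255,255))
t=ell("top",a,(160,195,38,45),(3,120,150),(22,255,255))
print(two(s,t),plane("scene",*s,79),plane("top",*t,79))
b=cv2.imread("pics/scene0.png");a=cv2.imread("pics/top0.png")
s=ell("scene",b,(144,272,32,32),(3,70,90),(22,255,255))
t=ell("top",a,(122,204,24,28),(3,60,120),(22,255,255))
print(two(s,t),plane("scene",*s,79),plane("top",*t,79))
for n,X in(("scene",(502,165,79)),("top",(502,165,79)),("scene",(500.6,300.6,79)),("top",(500.6,300.6,79))):print(n,proj(n,X))
```

```text
scene 78 [194.7 261.4] [14.6 25.5]
top 193 [178.3 214.1] [24.1 25.5]
(array([505.22995992, 165.1149417 ,  72.86754268]), np.float64(2.6301289583477487)) [499.02530855 168.52005535  79.        ] [504.94542892 164.65144737  79.        ]
scene 179 [159.  287.7] [26.  28.1]
top 153 [134.1 217.4] [20.9 24.7]
(array([503.18348241, 297.47099892,  70.49880775]), np.float64(2.347731142412764)) [495.25709269 301.39038559  79.        ] [502.23650933 295.67724337  79.        ]
scene [194.87071076 260.28264426]
top [178.24019723 215.02731299]
scene [157.97249051 286.58950352]
top [132.42407511 218.05922394]
```

Run:
```python
import cv2,numpy as np
b=cv2.imread("pics/scene0.png")[165:220,262:302];a=cv2.imread("pics/top0.png")[175:212,300:340]
f=lambda c,k:cv2.resize(np.clip((c/255.)**.5*330,0,255).astype(np.uint8),None,fx=k,fy=k,interpolation=cv2.INTER_CUBIC)
A=f(a,12);B=f(b,10)
h=max(A.shape[0],B.shape[0]);out=np.zeros((h,A.shape[1]+B.shape[1],3),np.uint8);out[:A.shape[0],:A.shape[1]]=A;out[:B.shape[0],A.shape[1]:]=B
out=out[:590,:];cv2.imwrite("pics/cap.png",out[:, :800] if 0 else cv2.resize(out,None,fx=.9,fy=.9));print(out.shape)
```

```text
(550, 880, 3)
```

View pics/cap.png

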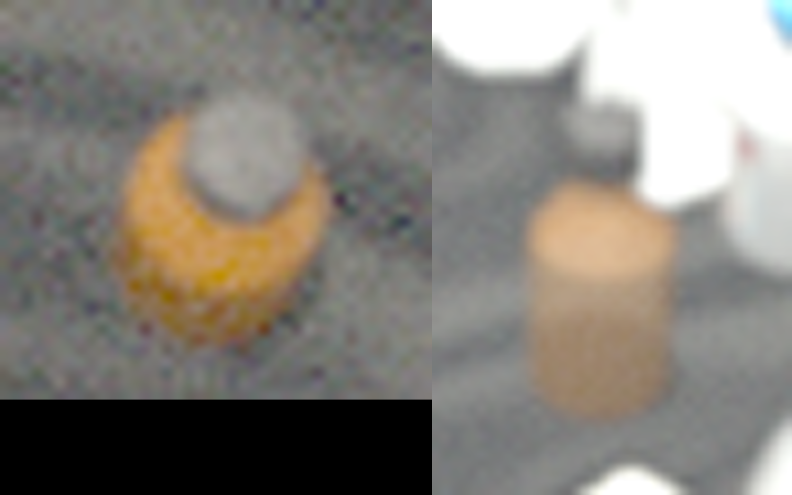

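Run:
```python
from h import *
d=np.array([-.632,.775])
print("scene base",plane("scene",280.3,210.6,0)[:2]-27*d)
print("scene capline",plane("scene",280.5,177.5,125))
print("top cap",plane("top",322.2,188.4,125))
# top body: left/right edges 120..330 -> centre 225 at  v~200..
# shoulder (z70) circle: left 122 right 330 at v~205
print("top body",plane("top",226/10.8-.5+300,205/10.8-.5+175,70))
# bottom edge in top: v=348,u=215 : nearest base point at z=0
c=np.array([189.6,-112]);p=plane("top",215/10.8-.5+300,348/10.8-.5+175,0)[:2];e=np.array([545,-264])-c;e/=np.linalg.norm(e);print("top base",p+27*e)
```

```text
scene base [ 545.62400252 -265.97893826]
scene capline [ 544.9430843  -259.08188228  125.        ]
top cap [ 546.82593534 -263.44280742  125.        ]
top body [ 546.12555288 -263.12350603   70.        ]
top base [ 546.14335196 -274.83197676]
```

Emit:
{"fn": "arm_command", "kwargs": {"motion": [[-1,[0,0,-5],[0,0,-10]],[-1,[0,1,-10],[0,0,-20]],[-1,[0,1,-20],[0,0,-30]],[-1,[0,1,-30],[0,0,-40]],[-1,[0,1,-40],[0,0,-50]],[-1,[0,1,-50],[0,0,-60]],[-1,[0,1,-60],[0,0,-70]],[-1,[0,1,-65],[0,0,-80]],[-1,[0,1,-65],[0,0,-90]],[-1,[0,1,-65],[0,0,-99.5]],[-1,[0,1,-65],[0,0,-99.5]]], "newtons": 30}}

```text
time: 10.62
ee_pos: [546.0, -262.0, 180.3]
ee_rot: [-0.496, 0.509, -0.497, 0.497]
wrist_force: [0.0, 0.1, 0.4]
finger_gap: 85.6
```

```bash
python3 st.py;python3 - <<'E'
from h import *
for n in("scene","top"): cv2.imwrite(f"pics/{n}5.png",env.get_image(n))
a=cv2.imread("pics/scene5.png")[90:250,220:360];cv2.imwrite("pics/c6.png",cv2.resize(a,None,fx=3.7,fy=3.7))
E
```

```text
t 10.625 pos [ 546.  -262.   180.3] xyaw -89.36 app [-0.014 -0.013 -1.   ] F [0.  0.1 0.4] M [ 0.02 -0.01  0.02] gap 85.6
q [ 0.78  0.39 -0.52  1.57  0.22  1.24 -1.35]
```

View pics/c6.png

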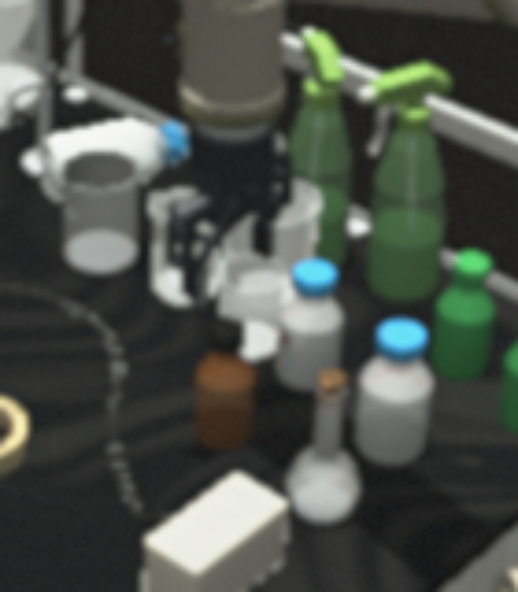

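Emit:
{"fn": "arm_command", "kwargs": {"motion": [[-1,[-0.5,0,-25],[0.7,-0.8,-0.6]],[-1,[-0.5,0,-50],[0.7,-0.8,-0.6]],[-1,[-0.5,0,-62],[0.7,-0.8,-0.6]],[-1,[-0.5,0,-62],[0.7,-0.8,-0.6]],[0.3,[-0.5,0,-62],[0.7,-0.8,-0.6]],[1,[-0.5,0,-62],[0.7,-0.8,-0.6]],[1,[-0.5,0,-62],[0.7,-0.8,-0.6]],[1,[-0.5,0,-62],[0.7,-0.8,-0.6]],[1,[-0.5,0,-62],[0.7,-0.8,-0.6]],[1,[-0.5,0,-62],[0.7,-0.8,-0.6]]], "newtons": 30}}

```text
time: 11.98
ee_pos: [546.0, -262.0, 119.0]
ee_rot: [0.501, -0.5, 0.499, -0.5]
wrist_force: [-0.2, 0.5, 6.3]
finger_gap: 33.3
```

```bash
python3 st.py
```

```text
t 11.975 pos [ 546. -262.  119.] xyaw -89.87 app [ 0.001 -0.001 -1.   ] F [-0.2  0.5  6.3] M [ 0.36  0.09 -0.03] gap 33.3
q [ 0.78  0.44 -0.51  1.64  0.23  1.12 -1.36]
```

```bash
cat > plan.py <<'E'
from st import *
s,R=st()
th=np.radians(-124);a=np.array([np.cos(th)*.5,np.sin(th)*.5,.8660254])
floor=np.array([548.2,233.2,0])+np.array([82.5*np.cos(th),82.5*np.sin(th),79])-42*a
x=np.array([np.cos(th+np.pi/2),np.sin(th+np.pi/2),0]);y=-a;Rt=np.c_[x,y,np.cross(x,y)]
rv=Ro.from_matrix(Rt@R.T).as_rotvec(degrees=True)
print("a",a.round(4),"floor",floor.round(1),"rotvec",rv.round(2),np.linalg.norm(rv).round(1))
for h in(110,70,40,20,10,0): print(h,(floor+(119+h)*a-s["ee_pos"]).round(1))
E
python3 plan.py
```

```text
t 11.975 pos [ 546. -262.  119.] xyaw -89.87 app [ 0.001 -0.001 -1.   ] F [-0.2  0.5  6.3] M [ 0.36  0.09 -0.03] gap 33.3
q [ 0.78  0.44 -0.51  1.64  0.23  1.12 -1.36]
a [-0.2796 -0.4145  0.866 ] floor [513.8 182.2  42.6] rotvec [ 14.69 -27.43  54.57] 62.8
110 [-96.2 349.3 122. ]
70 [-85.1 365.9  87.3]
40 [-76.7 378.3  61.3]
20 [-71.1 386.6  44. ]
10 [-68.3 390.7  35.4]
0 [-65.5 394.9  26.7]
```

Emit:
{"fn": "arm_command", "kwargs": {"motion": [[1,[0,0,15],[0,0,0]],[1,[0,0,40],[0,0,0]],[1,[0,0,75],[0,0,0]],[1,[0,0,110],[0,0,0]],[1,[0,5,135],[0,0,0]],[1,[-3,25,145],[0,0,5]],[1,[-8,60,145],[1.5,-2.7,10]],[1,[-18,100,145],[3,-5.5,16]],[1,[-30,140,145],[4.5,-8,22]],[1,[-42,180,145],[6,-11,28]],[1,[-54,220,145],[8,-14.5,34]],[1,[-66,260,142],[9.5,-18,40]],[1,[-78,295,138],[11,-21,45]],[1,[-88,325,132],[13,-24.5,50]],[1,[-94,342,126],[14,-26.5,53]],[1,[-96,349,122],[14.7,-27.4,54.6]],[1,[-96,349,122],[14.7,-27.4,54.6]],[1,[-96,349,122],[14.7,-27.4,54.6]]], "newtons": 45}}

```text
time: 14.22
ee_pos: [450.2, 86.8, 241.4]
ee_rot: [0.828, -0.479, 0.146, -0.253]
wrist_force: [0.9, -1.1, -2.3]
finger_gap: 32.5
```

```bash
python3 plan.py;  python3 - <<'E'
from h import *
for n in("scene","top"): cv2.imwrite(f"pics/{n}7.png",env.get_image(n))
a=cv2.imread("pics/scene7.png")[150:330,80:260];cv2.imwrite("pics/c7.png",cv2.resize(a,None,fx=3.2,fy=3.2))
a=cv2.imread("pics/top7.png")[130:270,80:260];cv2.imwrite("pics/c7t.png",cv2.resize(a,None,fx=4,fy=4))
E
```

```text
t 14.225 pos [450.2  86.8 241.4] xyaw -33.99 app [ 0.279  0.414 -0.866] F [ 0.9 -1.1 -2.3] M [-0.69  0.45 -0.03] gap 32.5
q [ 0.78 -0.23 -0.67  2.12 -0.71  1.05 -0.17]
a [-0.2796 -0.4145  0.866 ] floor [513.8 182.2  42.6] rotvec [ 0.05 -0.02 -0.01] 0.1
110 [-0.4  0.4 -0.5]
70 [ 10.8  17.  -35.1]
40 [ 19.2  29.5 -61.1]
20 [ 24.8  37.8 -78.4]
10 [ 27.6  41.9 -87.1]
0 [ 30.4  46.  -95.8]
```

View pics/c7.png

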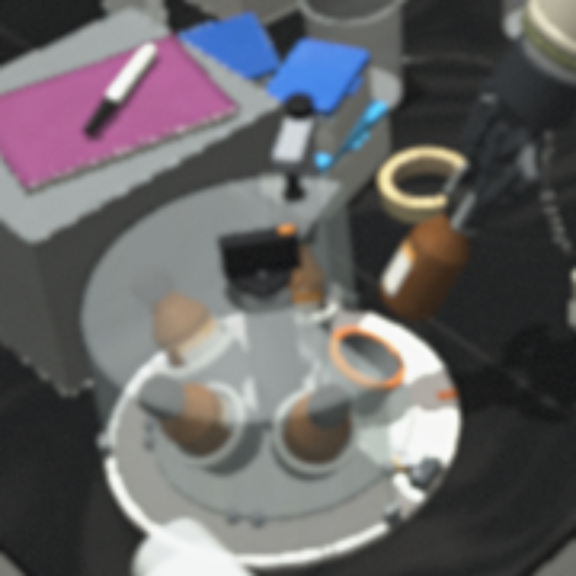

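View pics/c7t.png

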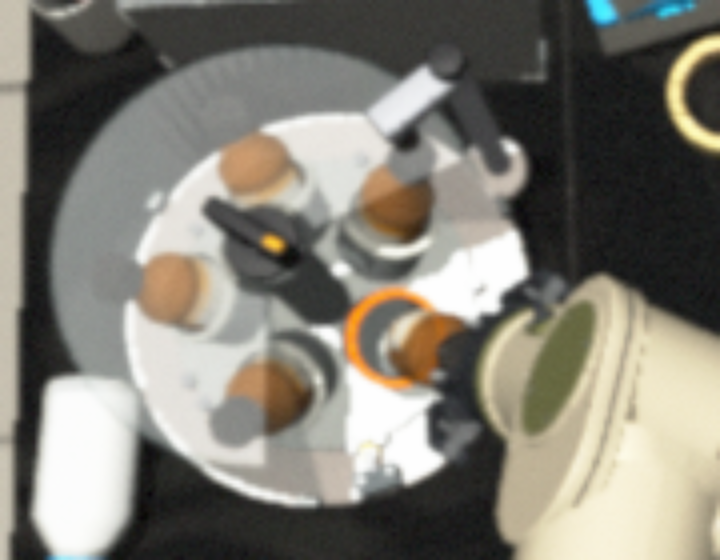

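Emit:
{"fn": "arm_command", "kwargs": {"motion": [[1,[6,9,-18],[0,0,0]],[1,[12,19,-39],[0,0,0]],[1,[17,26,-54],[0,0,0]],[1,[19,29.5,-61],[0,0,0]],[1,[21,32,-66],[0,0,0]],[1,[22.5,34,-71],[0,0,0]],[1,[22.5,34,-71],[0,0,0]]]}}

```text
time: 15.2
ee_pos: [472.7, 120.8, 170.3]
ee_rot: [0.828, -0.478, 0.146, -0.253]
wrist_force: [-0.1, -0.6, -2.0]
finger_gap: 32.7
```

```bash
python3 plan.py;  python3 - <<'E'
from h import *
for n in("scene","top"): cv2.imwrite(f"pics/{n}8.png",env.get_image(n))
a=cv2.imread("pics/scene8.png")[210:310,130:230];b=cv2.imread("pics/top8.png")[170:270,130:230]
cv2.imwrite("pics/c8.png",cv2.resize(np.hstack([a,b]),None,fx=4,fy=4,interpolation=cv2.INTER_CUBIC))
E
```

```text
t 15.2 pos [472.7 120.8 170.3] xyaw -34.0 app [ 0.279  0.414 -0.866] F [-0.1 -0.6 -2. ] M [-0.72  0.48 -0.01] gap 32.7
q [ 0.74 -0.07 -0.78  2.17 -0.66  0.81 -0.23]
a [-0.2796 -0.4145  0.866 ] floor [513.8 182.2  42.6] rotvec [ 0.02 -0.02 -0.  ] 0.0
110 [-23.  -33.5  70.6]
70 [-11.8 -16.9  36. ]
40 [-3.4 -4.5 10. ]
20 [ 2.2  3.8 -7.3]
10 [  5.   8. -16.]
0 [  7.8  12.1 -24.6]
```

View pics/c8.png

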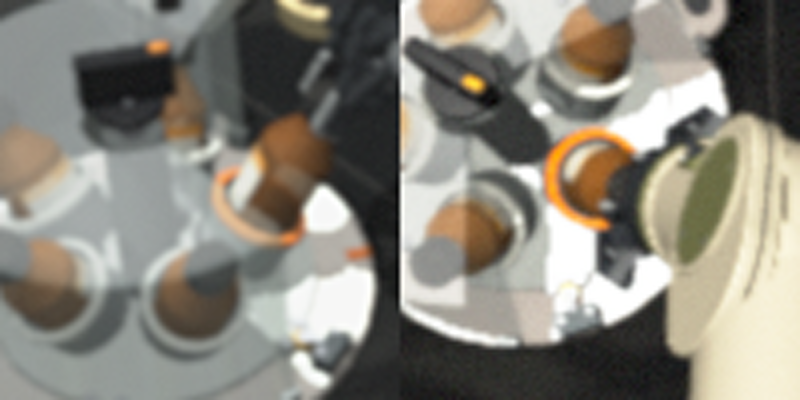

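Emit:
{"fn": "arm_command", "kwargs": {"motion": [[1,[2.2,3.8,-7],[0,0,0]],[1,[4.5,7,-14.5],[0,0,0]],[1,[6.5,10,-20.5],[0,0,0]],[1,[7.5,11.5,-23.5],[0,0,0]],[1,[7.5,11.5,-23.5],[0,0,0]]]}}

```text
time: 15.92
ee_pos: [480.3, 132.4, 146.9]
ee_rot: [0.828, -0.478, 0.146, -0.253]
wrist_force: [0.4, 0.2, -2.5]
finger_gap: 33.0
```

```bash
python3 plan.py
```

```text
t 15.925 pos [480.3 132.4 146.9] xyaw -33.99 app [ 0.279  0.414 -0.866] F [ 0.4  0.2 -2.5] M [-0.72  0.44  0.01] gap 33.0
q [ 0.72 -0.   -0.81  2.17 -0.63  0.72 -0.26]
a [-0.2796 -0.4145  0.866 ] floor [513.8 182.2  42.6] rotvec [ 0.01 -0.02 -0.01] 0.0
110 [-30.5 -45.1  94.1]
70 [-19.3 -28.5  59.4]
40 [-10.9 -16.   33.5]
20 [-5.3 -7.8 16.1]
10 [-2.5 -3.6  7.5]
0 [ 0.3  0.5 -1.2]
```

Free of contact; press on gently until the floor is felt.

Emit:
{"fn": "arm_command", "kwargs": {"motion": [[1,[0.6,0.8,-1.7],[0,0,0]],[1,[0.8,1.2,-2.6],[0,0,0]],[1,[0.8,1.2,-2.6],[0,0,0]]]}}

```text
time: 16.3
ee_pos: [482.1, 132.4, 145.7]
ee_rot: [0.828, -0.478, 0.146, -0.254]
wrist_force: [-14.5, -11.5, 23.2]
finger_gap: 33.1
```

```bash
python3 plan.py
```

```text
t 16.3 pos [482.1 132.4 145.7] xyaw -34.06 app [ 0.281  0.414 -0.866] F [-14.5 -11.5  23.2] M [-0.39  1.97  1.01] gap 33.1
q [ 0.72  0.   -0.81  2.17 -0.62  0.72 -0.26]
a [-0.2796 -0.4145  0.866 ] floor [513.8 182.2  42.6] rotvec [0.04 0.06 0.06] 0.1
110 [-32.3 -45.1  95.2]
70 [-21.1 -28.6  60.6]
40 [-12.7 -16.1  34.6]
20 [-7.1 -7.8 17.3]
10 [-4.3 -3.7  8.6]
0 [-1.5  0.4 -0. ]
```

Emit:
{"fn": "arm_command", "kwargs": {"motion": [[1,[0,0,0],[0,0,0]],[-1,[0,0,0],[0,0,0]],[-1,[0,0,0],[0,0,0]],[-1,[0,0,0],[0,0,0]],[-1,[0,0,0],[0,0,0]],[-1,[0,0,0],[0,0,0]],[-1,[-3,-4,9],[0,0,0]],[-1,[-8,-12,26],[0,0,0]],[-1,[-17,-25,52],[0,0,0]],[-1,[-28,-41,87],[0,0,0]],[-1,[-28,-41,105],[0,0,0]]]}}

```text
time: 17.68
ee_pos: [454.1, 90.2, 253.0]
ee_rot: [0.828, -0.478, 0.145, -0.255]
wrist_force: [0.2, 0.5, -0.2]
finger_gap: 85.7
```

```bash
python3 st.py;  python3 - <<'E'
from h import *
for n in("scene","top"): cv2.imwrite(f"pics/{n}9.png",env.get_image(n))
a=cv2.imread("pics/scene9.png")[210:310,130:230];b=cv2.imread("pics/top9.png")[170:270,130:230]
cv2.imwrite("pics/c9.png",cv2.resize(np.hstack([a,b]),None,fx=4,fy=4,interpolation=cv2.INTER_CUBIC))
th=np.radians(-124);aa=np.array([np.cos(th)*.5,np.sin(th)*.5,.866]);t=np.array([513.8,182.2,42.6])+125*aa
print("cup_top",t,proj("scene",t),proj("top",t))
E
```

```text
t 17.675 pos [454.1  90.2 253. ] xyaw -34.16 app [ 0.284  0.412 -0.866] F [ 0.2  0.5 -0.2] M [-0.45  0.25 -0.05] gap 85.7
q [ 0.8  -0.24 -0.69  2.1  -0.71  1.07 -0.19]
cup_top [478.85044353 130.38515172 150.85      ] [208.00218752 239.51680285] [185.3980539  216.95443355]
```

View pics/c9.png

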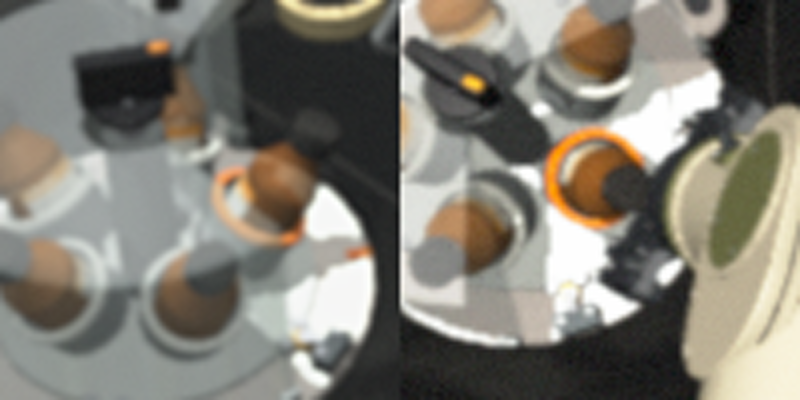

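Emit:
{"fn": "arm_command", "kwargs": {"motion": [[-1,[0,5,30],[-3,2,0]],[-1,[8,15,60],[-8,5.5,0]],[-1,[20,35,75],[-13,9,0]],[-1,[40,65,80],[-18,12.4,0]],[-1,[60,95,80],[-22,15.1,0]],[-1,[80,125,80],[-24.7,17,0]],[-1,[94,143,80],[-24.7,17,0]],[-1,[94,143,75],[-24.7,17,0]],[-1,[94,143,70],[-24.7,17,0]]]}}

```text
time: 18.9
ee_pos: [548.5, 233.7, 322.4]
ee_rot: [0.676, -0.676, 0.206, -0.207]
wrist_force: [-0.3, -0.5, -0.2]
finger_gap: 85.4
```

```bash
python3 st.py;  python3 - <<'E'
from h import *
for n in("scene",): cv2.imwrite(f"pics/{n}10.png",env.get_image(n))
a=cv2.imread("pics/scene10.png")[180:310,110:240]
cv2.imwrite("pics/c10.png",cv2.resize(a,None,fx=4,fy=4,interpolation=cv2.INTER_CUBIC))
E
```

```text
t 18.9 pos [548.5 233.7 322.4] xyaw -33.97 app [ 0.  0. -1.] F [-0.3 -0.5 -0.2] M [ 0.07  0.02 -0.03] gap 85.4
q [ 0.33  0.44 -1.11  1.38  0.39  1.56 -1.34]
```

View pics/c10.png

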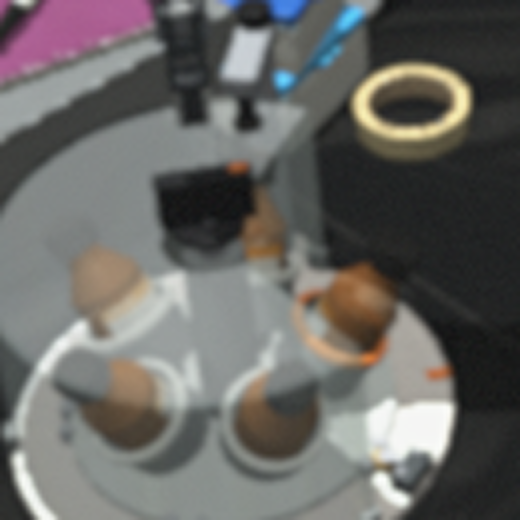

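Emit:
{"fn": "arm_command", "kwargs": {"motion": [[-1,[0,-0.5,-45],[0,0,0]],[-1,[0,-0.5,-85],[0,0,0]],[-1,[0,-0.5,-98],[0,0,0]],[-1,[0,-0.5,-98],[0,0,0]],[0.5,[0,-0.5,-98],[0,0,0]],[1,[0,-0.5,-98],[0,0,0]],[1,[0,-0.5,-98],[0,0,0]],[1,[0,-0.5,-98],[0,0,0]],[1,[0,-0.5,-98],[0,0,0]],[1,[0,-0.5,-98],[0,0,0]]], "newtons": 50}}

```text
time: 20.2
ee_pos: [548.1, 233.0, 224.4]
ee_rot: [-0.676, 0.676, -0.207, 0.207]
wrist_force: [-2.9, -0.6, 6.1]
finger_gap: 15.3
```

```bash
python3 st.py
```

```text
t 20.2 pos [548.1 233.  224.4] xyaw -33.99 app [ 0. -0. -1.] F [-2.9 -0.6  6.1] M [-0.08  0.83 -0.01] gap 15.3
q [ 0.33  0.49 -1.09  1.53  0.44  1.38 -1.38]
```

Centred, with low force. Turn 72° anticlockwise, gently.

Emit:
{"fn": "arm_command", "kwargs": {"motion": [[1,[0,0,0],[0,0,4]],[1,[0,0,0],[0,0,9]],[1,[0,0,0],[0,0,15]],[1,[0,0,0],[0,0,21]],[1,[0,0,0],[0,0,27]],[1,[0,0,0],[0,0,33]],[1,[0,0,0],[0,0,39]],[1,[0,0,0],[0,0,45]],[1,[0,0,0],[0,0,51]],[1,[0,0,0],[0,0,57]],[1,[0,0,0],[0,0,63]],[1,[0,0,0],[0,0,68]],[1,[0,0,0],[0,0,72]],[1,[0,0,0],[0,0,72]],[1,[0,0,0],[0,0,72]]]}}

```text
time: 22.08
ee_pos: [548.4, 233.0, 224.5]
ee_rot: [0.669, -0.669, -0.23, 0.229]
wrist_force: [1.3, 1.3, 1.3]
finger_gap: 15.6
```

```bash
python3 st.py;  python3 - <<'E'
from h import *
for n in("scene",): cv2.imwrite(f"pics/{n}11.png",env.get_image(n))
a=cv2.imread("pics/scene11.png")[180:310,110:240]
cv2.imwrite("pics/c11.png",cv2.resize(a,None,fx=4,fy=4,interpolation=cv2.INTER_CUBIC))
E
```

```text
t 22.075 pos [548.4 233.  224.5] xyaw 37.92 app [ 0.001  0.    -1.   ] F [1.3 1.3 1.3] M [ 0.13 -0.29  0.18] gap 15.6
q [ 0.45  0.64 -1.33  1.53  0.62  1.46 -0.24]
```

View pics/c11.png

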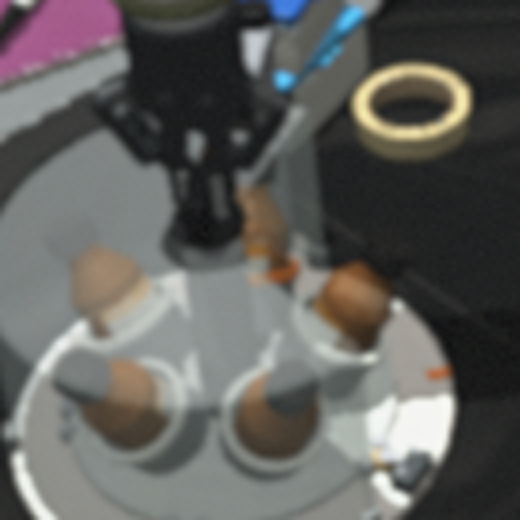

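Emit:
{"fn": "arm_command", "kwargs": {"motion": [[-1,[0,0,0],[0,0,0]],[-1,[0,0,0],[0,0,0]],[-1,[0,0,0],[0,0,0]],[-1,[0,0,0],[0,0,0]],[-1,[0,0,0],[0,0,0]],[-1,[0,0,30],[0,0,0]],[-1,[0,0,80],[0,0,0]],[-1,[0,0,110],[0,0,0]],[-1,[-15,-40,120],[0,0,0]],[-1,[-30,-90,120],[0,0,0]],[-1,[-45,-145,120],[0,0,0]],[-1,[-50,-200,120],[0,0,0]],[-1,[-55,-255,120],[0,0,0]],[-1,[-60,-310,120],[0,0,0]],[-1,[-65,-360,120],[0,0,0]],[-1,[-65,-380,120],[0,0,0]],[-1,[-65,-380,120],[0,0,0]]]}}

```text
time: 24.25
ee_pos: [483.4, -147.7, 344.3]
ee_rot: [0.669, -0.669, -0.23, 0.229]
wrist_force: [0.1, 1.3, 0.5]
finger_gap: 85.5
```

```bash
python3 st.py;  python3 - <<'E'
from h import *
for n in("scene","top"): cv2.imwrite(f"pics/{n}12.png",env.get_image(n))
a=cv2.imread("pics/scene12.png")[190:330,90:230];b=cv2.imread("pics/top12.png")[125:265,85:225]
cv2.imwrite("pics/c12.png",cv2.resize(np.hstack([a,b]),None,fx=2.85,fy=2.85,interpolation=cv2.INTER_CUBIC))
th=np.radians(-52);aa=np.array([np.cos(th)*.5,np.sin(th)*.5,.866]);m=np.array([548.2+82.5*np.cos(th),233.2+82.5*np.sin(th),79]);t=m+83*aa
for n,o in(("scene",(90,190)),("top",(85,125))):
    for X in(m,t):print(n,(proj(n,X)-o)*2.85+([0,0] if n=="scene" else [399,0]))
E
```

```text
t 24.25 pos [ 483.4 -147.7  344.3] xyaw 37.83 app [ 0.001  0.001 -1.   ] F [0.1 1.3 0.5] M [0.   0.05 0.02] gap 85.5
q [ 1.42  0.25 -1.39  1.56  0.24  1.54  0.69]
scene [233.16525141 156.86943908]
scene [234.96479972  78.15156822]
top [660.80258484 167.36223354]
top [678.14423023 121.63052623]
```

View pics/c12.png

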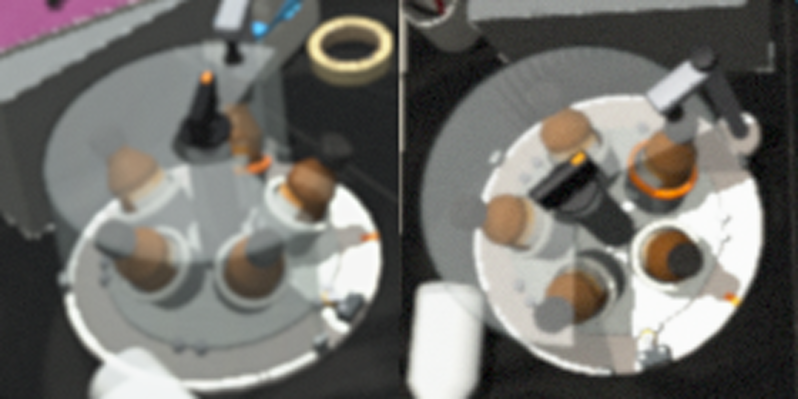

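View pics/top12.png

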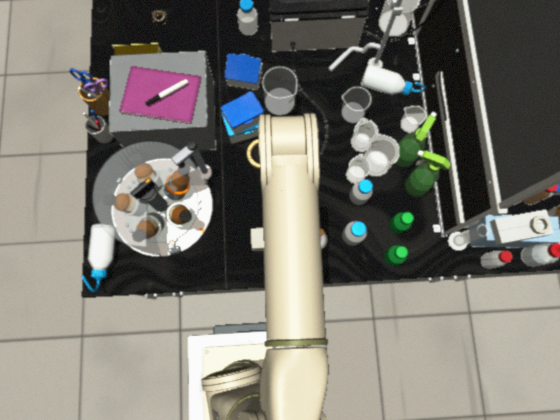

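Run:
```python
import cv2,numpy as np
r=[]
for i in(4,12):
    r.append(cv2.resize(cv2.imread(f"pics/top{i}.png")[225:260,155:195],None,fx=9,fy=9,interpolation=cv2.INTER_CUBIC))
cv2.imwrite("pics/pawl.png",np.hstack(r))
for i in(4,12):
    h=cv2.cvtColor(cv2.imread(f"pics/top{i}.png"),cv2.COLOR_BGR2HSV)[160:200,125:160] if i==12 else None
```

```text
(no output)
```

View pics/pawl.png

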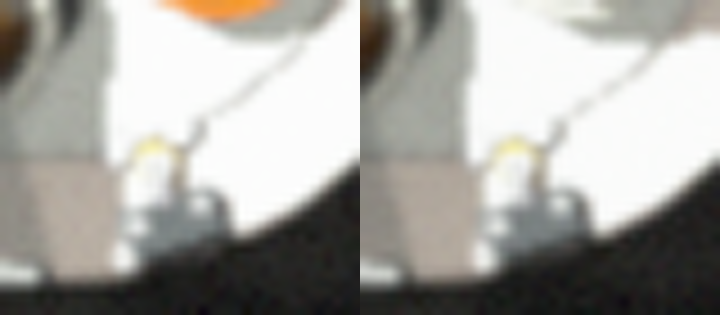

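The roller looks the same in both detent positions. The flask is still hidden by the arm in the top view, so I check it in the scene view and then hand in.

Run:
```python
import cv2,numpy as np
a=[cv2.resize(cv2.imread(f"pics/scene{i}.png")[150:250,250:400],None,fx=2.6,fy=2.6) for i in(0,12)]
cv2.imwrite("pics/others.png",np.hstack(a))
```

```text
(no output)
```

View pics/others.png

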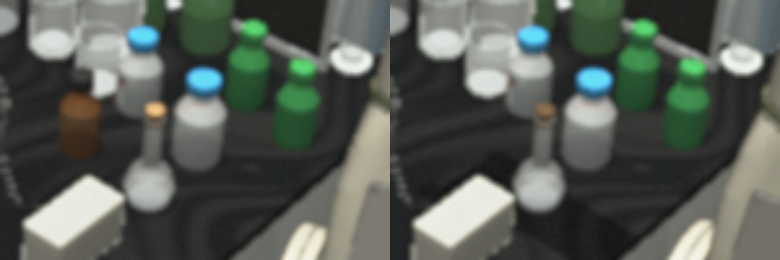

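```bash
python3 -c "
from station import env
print(env.job_done())"
```

```text
the job is handed in; nothing more can be done
None
```

The job is handed in at about 24 s. The amber bottle sits in the orange-collared cup under the sampling needle. `job_done` reports no verdict, so the result rests on my own checks.

**What I did:**
- I turned the carousel about 111° by the knob until the empty cup reached the detent at the loading window.
- I gripped the amber bottle by its cap, tilted it 30° and lowered it along the cup's axis. It went in without contact, then pressed on the cup floor with about 30 N.
- I let go, turned the carousel 72° anticlockwise, let go of the knob and backed away.

**Last checks:**
- **Needle position:** collar and cap lie within about 2 px (about 2 mm) of the predicted spots in the top view. Part of that is camera error.
- **Detent:** the roller looks the same as it did at the loading-window detent. I could only compare pictures, not read the joint.
- **Other items:** the white bottles and the flask look unmoved and upright in the scene view. The arm hid the flask in the top view.
- **Robot:** the gripper is open, well clear, with only about 1 N on the wrist.

**What disagreed:** the two cameras differed by 6 to 10 mm, so for the carousel I used the axis found from three knob grips, about (548.2, 233.2). During the first turn the wrist force rose to about 50 N because the first axis estimate was a few mm off. It stayed well under the 120 N limit, and I relaxed it straight away.

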